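# Lock the bayonet lid onto the storage jar

## Task

Close the open glass jar that stands in the wooden cradle: take the black lid with the two lugs, set its lugs into the two slots of the jar's metal collar, press it down against the sprung plate inside, and turn it clockwise (seen from above) as far as it goes, about a quarter turn, so that it is locked on. Then let go. Leave the plain lid, the two closed jars and the book where they are.

Things in the scene. Friction and masses are not known exactly. Their poses are not given: they have to be found in the camera images.
- jar: Open clear-glass jar, 112 mm diameter, fixed in a wooden cradle (130 x 130 x 20 mm block, two cheeks to 50 mm height) bolted to the table. Only its press plate moves. Origin: centre of the cradle's underside, on the table; z up along the jar's axis; the two slots of the collar lie along +x and -x.
- collar_top (a point): On the jar's axis, level with the flat top of its aluminium collar, the jar's highest part, 130 mm above the jar's origin. Collar outer diameter 126 mm. Its top flange is 5 mm thick, bore 89 mm. Below it a channel for the lugs, 8.5 mm high, outer radius 57 mm, floor 13.5 mm below the top.
- slot (a point): Middle of one of the two opposite slots in the flange, at its top, 50 mm from the axis along the jar's +x (the other: -x). Each is 30 mm wide and reaches out to 57 mm radius. From the slots the lid, pressed down, turns only clockwise seen from above, until its lugs meet a stop after 80 degrees (1.40 rad); counter-clockwise is blocked.
- press_plate (a joint): Sprung white plate, 74 mm diameter, in the jar's mouth. Value: m pressed down; 0 = up, top 18 mm below the collar's top. It pushes up with 4 N at 0, 9 N at 0.0095 (lugs on the channel floor). A lid merely laid in the slots rests on it, lugs held between the slot edges; it turns only when pressed down 7 to 9.5 mm. Locked: about 0.007.
- lid: The lid to use: black plastic, wooden grip bar, 83 mm diameter, two opposite lugs along its +x and -x; loose, 0.15 kg, upright. Origin: centre of its underside (64 mm across, flaring to 83 mm at z = 10 mm); disc top at z = 22 mm. Same after a half turn. Origin above jar's origin: 112 mm laid in the slots, 102.5 to 105 mm while it can turn, 105 mm locked and let go.
- lid_grip (a point): On the lid's axis, 45 mm above its origin, inside the straight upright grip bar that stands on the disc: 64 mm long along the lid's x (the line of the lugs), 22 mm wide along y, pale wood, from 22 to 60 mm above the lid's origin. Grip it from above across its 22 mm width.
- lug (a point): Centre of one of the lid's two lugs, 45.5 mm from its axis along its +x (the other: -x), 17 mm above its origin. Each lug is 22 mm wide, 6 mm thick and reaches out to 53 mm from the axis.
- plain_lid: A different lid, not to be used: black plain round disc 86 mm diameter without lugs, 18 mm thick, with a small round wooden knob to 42 mm height. Loose. Origin: centre of its underside.
- closed_jar_a: Closed white jar with black cap, 72 mm diameter, 95 mm tall, loose; leave alone. Origin: centre of its underside.
- closed_jar_b: A second closed white jar, same as the first; leave alone. Origin: centre of its underside.
- book: Thick book lying flat, 190 x 130 x 40 mm, loose; leave alone. Origin: centre of its underside.
Mind the look-alikes: they are no part of the job. Leave any orange or purple look-alike of the lid alone.

How it is judged:
By the outcome, as a careful person would: the job done as asked, in the order asked, and still so for the second after the job is handed in, with the robot touching nothing.
It also fails if it takes over 48 s, if anything falls off the work surface, if the arm or the gripper's body presses on something with over 40 N, if the wrist force passes 120 N, or if a joint passes its speed limit or range.

## Robot

A 6-joint arm with a two-finger parallel gripper is mounted at the origin on the work surface. World frame = base frame: x ahead of the robot, y to its left, z up, the work surface at z = 0. Lengths are in mm, angles in rad, forces in N, time in s.
With the tool pointing down it reaches from about 325 to 750 mm from the base axis. Payload 7.6 kg.
Tool frame: the origin (TCP) lies at the centre of the arm's flange, where the gripper is bolted on; the fingertips stand 173 mm ahead of it and the grasp point (between the pads) lies bot.grip_depth ahead of it (bot.grip_depth is the distance from the TCP to the grasp point, in mm); z points along the fingers, y is the line along which they close (so a half turn about z gives the same grasp; the last joint's range is limited). The gripper opens to 85 mm and grips with 20 to 120 N. Pads are 22 mm wide; open, the fingers measure 114 mm over their backs; the gripper's body (76 mm by 85 mm) begins 54 mm behind the grasp point. The pads swing forward as they close: fully open they stand 13 mm farther back than shut.
Start: joints at [-1.304, 0.052, 1.401, -0, 1.689, -0.07], TCP at [173.517, -495.501, 404.723] pointing down, gripper open.
Joint ranges: [-2.9, 2.9], [-0.91, 2.17], [0.12, 2.37], [-1.06, 4.2], [0.26, 2.73], [-2.93, 2.93]. Speed limits (rad/s): [2.57, 2.57, 3.01, 3.14, 3.14, 3.14].

## Interface

Orientations are given as a unit quaternion [w, x, y, z].
In Python, from rig import bot, viewer, workorder, spotter gives the robot as it stands.
- The arm moves only by the tool send_rows, never from a script. Its argument "moves" is a list of rows, each a list of 3 entries, a list of its own where there are three numbers: the shift along the tool's x, y, z each as a share of 25 mm, from -1 to 1, then the turn about the tool's z as a share of 0.08 rad, from -1 to 1, then the opening, from 0 (shut) to 1 (fully open). In form: [[[tx, ty, tz], yaw, hand], ...]. A call has exactly 8 rows; each row shifts and turns the commanded pose from where the row before left it, along the tool's axes as they then stand; what a row does not reach is not made up. A row lasts 1/10 s, in which the tool goes at most 50 mm and 8.59 degrees, less where a joint would pass 70% of its speed; a pose out of reach is approached as far as the arm can. A call with a number of a shift or a turn outside -1 to 1 is refused whole. A call with a gripper value outside its range is refused whole. The fingers move at their own pace and stop on an object; "grip_force" is the grip in N (left out, the last holds). Time passes only in rows, so rows that do not move let the fingers close, or fill a call up. It gives the time, the measured TCP pose, the force, the opening and the grip force at its end, in the units of the state.
- bot.get_obs(): the state, without advancing time (a new reading comes with each control period).
- viewer.capture(name): name is "side" or "top" or "wrist"; returns the picture (400x640x3 uint8, red, green, blue); there is no depth.
- viewer.camera_model(name): a dict with "fx", "fy", "cx", "cy" (pixels), "position" and "rotation" of the camera in the world; the wrist camera has in their place "hand_eye" (4x4, takes a point from camera to tool coordinates, whose origin is the TCP and whose axes are the flange's). Camera axes: x right, y down, z forward; pixel columns grow to the right and rows downward; lengths in mm; the calibration is good to about 2 mm. The wrist camera is an equidistant fisheye: a pixel r from the principal point sees the ray r / f radians off the axis. A picture is of the moment at which its call begins: read the wrist's pose just before it. camera_model takes no time and is no camera call.
- workorder.sign_off(): hands the job in; it is judged then, once.
Trained networks look in the newest picture that a camera, given by its name, has taken for a name from the list of things; names that differ only in an ending like _2 or _b are one class to them, and where a whole thing is asked for, a point or a joint stands for the part that bears it (a point fixed in the world has none). Each returns a list of dicts, best first, with "conf" (0 to 1); they miss things now and then, are a little off and sometimes report something else, mostly with a low value. They report only what shows in the picture. A call takes as long as a camera call. They do not tell look-alikes from the thing itself.
- spotter.spot_in(camera, target): "at" ([x, y, z] in mm, in world coordinates, good to about 4 mm: the middle of the surface that is visible of it).
- spotter.masks_of(camera, target): "mask" (400x640 bool, what is visible of it).
- spotter.spot_point(camera, target): "at" ([x, y, z] in mm, in world coordinates, good to about 4 mm: a listed point, or the origin of a listed thing).
The state is a dict: "time_s": time; "joint_positions": joint angles; "qvel": joint speeds; "effort": joint torques, N m; "position": TCP position; "ee_rot": TCP orientation; "contact_force": force on the tool from outside, world axes, zero at the start; "moment": the same for the moment, N m; "gripper_width": opening from 0.0 (shut) to 1.0 (fully open); "grasp_force": force on a finger pad.
Only numpy, scipy, OpenCV 4.12 (cv2) and the standard library are available. Lean on these libraries where they do the work, as an engineer would, in place of code of your own. Each camera call takes 0.05 s, during which the arm holds its last target. There are 200 camera calls.

## Working session

There is one attempt and no reset: what is moved stays moved. The work goes in short steps, Python scripts to look and compute and a tool call to move; the robot and the scene stay as the last step left them, time stands still between calls to the robot, and variables do not carry over. Pictures are saved under pics/ and viewed, at most 10 in all, crops included, and the job is handed in when it is done.

Besides the shell and the picture viewer there is one more tool, called after "Emit:" by a JSON object that holds its "method" and its "body", one argument or row to a line. send_rows: Moves the arm, as the interface text tells. Shift numbers are shares of 25 mm and turn numbers shares of 0.08 rad, none past 1 either way. Its arguments: {"type":"object","properties":{"moves":{"type":"array"},"grip_force":{"type":"number"}},"required":["moves"]}

```bash
mkdir -p pics; python3 - <<'E'
from rig import bot, viewer, workorder, spotter
import cv2,numpy as np
o=bot.get_obs();print(o['time_s'],o['position'],o['ee_rot'],bot.grip_depth,o['gripper_width'])
ims=[]
for c in ['top','side']:
    im=viewer.capture(c);cv2.imwrite(f'pics/{c}.png',im[:,:,::-1]);ims.append(im[:,:,::-1])
    for t in ['lid','lid_grip','lug','plain_lid','jar','collar_top','slot']:
        print(c,t,[(np.round(d['at']).tolist(),round(d['conf'],2)) for d in spotter.spot_point(c,t)])
    m=viewer.camera_model(c);print({k:np.round(v,3).tolist() for k,v in m.items()})
m=viewer.camera_model('wrist');print({k:np.round(v,3).tolist() for k,v in m.items()})
print(bot.get_obs()['time_s'])
E
```

```text
0.0 [ 173.50657896 -495.47039011  403.85202637] [-7.93834463e-04  9.85853777e-01  1.67605764e-01 -8.67468390e-05] 154.70000000000002 0.9988904427338614
top lid [([629.0, 167.0, 3.0], 0.85), ([692.0, 20.0, 0.0], 0.64), ([785.0, 247.0, 0.0], 0.61)]
top lid_grip [([627.0, 167.0, 44.0], 0.93), ([780.0, 248.0, 47.0], 0.77), ([688.0, 16.0, 50.0], 0.62)]
top lug [([731.0, 15.0, 19.0], 0.73), ([736.0, 257.0, 17.0], 0.59)]
top plain_lid [([544.0, -212.0, -0.0], 0.52)]
top jar [([542.0, -211.0, -1.0], 0.97)]
top collar_top [([541.0, -214.0, 129.0], 0.58)]
top slot [([587.0, -202.0, 133.0], 0.65), ([628.0, 167.0, 43.0], 0.23)]
{'fx': 507.813, 'fy': 507.813, 'cx': 322.264, 'cy': 198.602, 'position': [259.046, -15.586, 1641.239], 'rotation': [0.07, -0.697, 0.71, -0.073]}
side lid [([688.0, 15.0, 1.0], 0.95), ([629.0, 167.0, -0.0], 0.68)]
side lid_grip [([691.0, 13.0, 43.0], 0.78), ([633.0, 165.0, 46.0], 0.76), ([778.0, 247.0, 42.0], 0.67), ([631.0, 164.0, -1.0], 0.44)]
side lug [([733.0, 13.0, 17.0], 0.92), ([742.0, 259.0, 17.0], 0.74), ([651.0, 127.0, 17.0], 0.57)]
side plain_lid [([468.0, 127.0, -1.0], 0.77)]
side jar []
side collar_top [([541.0, -216.0, 135.0], 0.64)]
side slot [([652.0, 128.0, 18.0], 0.65), ([594.0, -198.0, 130.0], 0.64)]
{'fx': 398.053, 'fy': 398.053, 'cx': 312.882, 'cy': 199.158, 'position': [340.886, -898.19, 1105.953], 'rotation': [-0.352, 0.926, -0.125, 0.055]}
{'fx': 309.707, 'fy': 309.707, 'cx': 321.114, 'cy': 197.999, 'hand_eye': [[-0.0, -0.963, -0.269, 68.382], [1.0, -0.0, 0.0, -0.003], [-0.0, -0.269, 0.963, 30.841], [0.0, 0.0, 0.0, 1.0]]}
0.8
```

View pics/top.png

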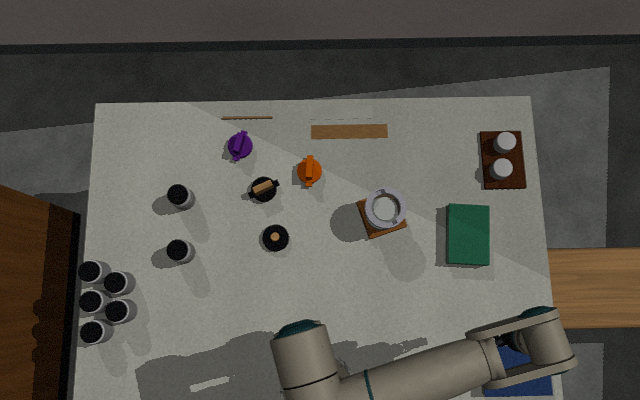

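View pics/side.png

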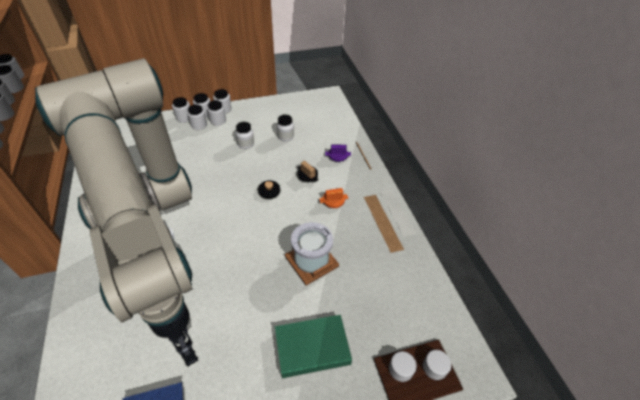

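Top picture: the black lid with bar and lugs is at (263,189). Things that could be taken for it: the orange look-alike (309,171), the purple look-alike (240,145), the plain lid with round knob (275,237) and the black caps at (180,195) and (180,250). The jar in its cradle is at (383,210). I choose the one at (263,189) and check it in a close crop.

```bash
cat > h.py <<'E'
import numpy as np, cv2
from rig import bot, viewer, workorder, spotter
from scipy.spatial.transform import Rotation as R
def pose():
    o=bot.get_obs(); q=o['ee_rot']; M=R.from_quat([*q[1:],q[0]]).as_matrix()
    return o, np.array(o['position']), M
def head(M): return np.arctan2(M[1,0],M[0,0])
def plan(p,phi,tp,tphi,n):
    """rows to reach tp / heading tphi in n rows, tool pointing down; shift taken in axes before the turn"""
    out=[]; d=(np.array(tp)-p)/n; dy=-(tphi-phi)/n
    for i in range(n):
        c,s=np.cos(phi),np.sin(phi)
        out.append([[round((c*d[0]+s*d[1])/25,2),round((s*d[0]-c*d[1])/25,2),round(-d[2]/25,2)],round(dy/.08,2)])
        phi-=dy
    return out
def show(rows):
    for i in range(0,len(rows),8): print(rows[i:i+8])
def world(px,z):
    """wrist pixels -> world points on plane z"""
    o,p,M=pose(); m=viewer.camera_model('wrist'); H=np.array(m['hand_eye'])
    d=(np.atleast_2d(px)-[m['cx'],m['cy']])/m['fx']; r=np.linalg.norm(d,axis=1,keepdims=True)
    ray=np.hstack([d/np.maximum(r,1e-9)*np.sin(r),np.cos(r)])@(M@H[:3,:3]).T
    c=p+M@H[:3,3]; return c+ray*((z-c[2])/ray[:,2])[:,None]
def pix(P):
    o,p,M=pose(); m=viewer.camera_model('wrist'); H=np.array(m['hand_eye'])
    v=(np.atleast_2d(P)-p-M@H[:3,3])@(M@H[:3,:3]); rr=np.linalg.norm(v[:,:2],axis=1,keepdims=True)
    return v[:,:2]/rr*np.arctan2(rr,v[:,2:])*m['fx']+[m['cx'],m['cy']]
E
python3 - <<'E'
from h import *
im=cv2.imread('pics/top.png')[150:260,200:320]
cv2.imwrite('pics/crop.png',cv2.resize(im,None,fx=5,fy=5,interpolation=cv2.INTER_CUBIC))
o,p,M=pose();print(head(M))
show(plan(p,head(M),[470,-230,404],1.2,16))
E
```

```text
0.33678535967593226
[[[np.float64(0.92), np.float64(-0.38), np.float64(0.0)], np.float64(-0.67)], [[np.float64(0.94), np.float64(-0.33), np.float64(0.0)], np.float64(-0.67)], [[np.float64(0.95), np.float64(-0.28), np.float64(0.0)], np.float64(-0.67)], [[np.float64(0.97), np.float64(-0.23), np.float64(0.0)], np.float64(-0.67)], [[np.float64(0.98), np.float64(-0.18), np.float64(0.0)], np.float64(-0.67)], [[np.float64(0.99), np.float64(-0.12), np.float64(0.0)], np.float64(-0.67)], [[np.float64(0.99), np.float64(-0.07), np.float64(0.0)], np.float64(-0.67)], [[np.float64(0.99), np.float64(-0.02), np.float64(0.0)], np.float64(-0.67)]]
[[[np.float64(0.99), np.float64(0.04), np.float64(0.0)], np.float64(-0.67)], [[np.float64(0.99), np.float64(0.09), np.float64(0.0)], np.float64(-0.67)], [[np.float64(0.98), np.float64(0.14), np.float64(0.0)], np.float64(-0.67)], [[np.float64(0.98), np.float64(0.2), np.float64(0.0)], np.float64(-0.67)], [[np.float64(0.96), np.float64(0.25), np.float64(0.0)], np.float64(-0.67)], [[np.float64(0.95), np.float64(0.3), np.float64(0.0)], np.float64(-0.67)], [[np.float64(0.93), np.float64(0.35), np.float64(0.0)], np.float64(-0.67)], [[np.float64(0.91), np.float64(0.4), np.float64(0.0)], np.float64(-0.67)]]
```

View pics/crop.png

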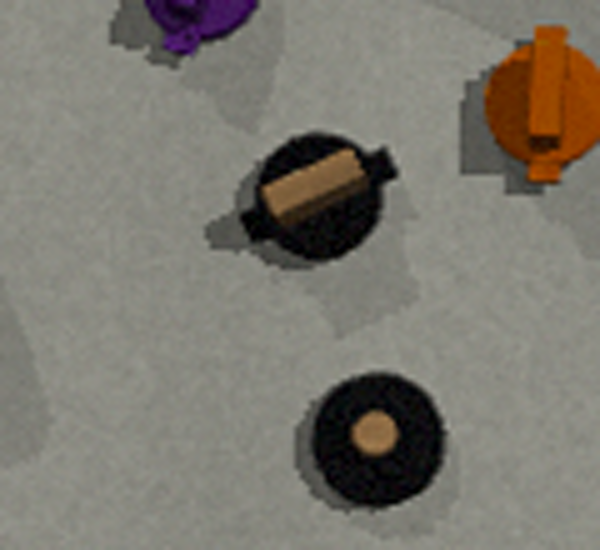

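The crop shows the black lid at crop pixel (318,195). It has a pale wooden bar and two lugs, at (380,165) and (257,225), so it is the right one. The round-knob plain lid is at (378,440). I move off via the jar.

Emit:
{"method": "send_rows", "body": {
  "moves": [
    [[0.92,-0.38,0],-0.67,1],
    [[0.94,-0.33,0],-0.67,1],
    [[0.95,-0.28,0],-0.67,1],
    [[0.97,-0.23,0],-0.67,1],
    [[0.98,-0.18,0],-0.67,1],
    [[0.99,-0.12,0],-0.67,1],
    [[0.99,-0.07,0],-0.67,1],
    [[0.99,-0.02,0],-0.67,1]
  ]
}}

```text
time_s: 1.6
position: [322.4, -362.1, 404.8]
ee_rot: [0.0, 0.927, 0.375, 0.0]
contact_force: [-0.2, -0.2, -0.4]
gripper_width: 1.002
grasp_force: 0.0
```

Emit:
{"method": "send_rows", "body": {
  "moves": [
    [[0.99,0.04,0],-0.67,1],
    [[0.99,0.09,0],-0.67,1],
    [[0.98,0.14,0],-0.67,1],
    [[0.98,0.2,0],-0.67,1],
    [[0.96,0.25,0],-0.67,1],
    [[0.95,0.3,0],-0.67,1],
    [[0.93,0.35,0],-0.67,1],
    [[0.91,0.4,0],-0.67,1]
  ]
}}

```text
time_s: 2.4
position: [471.0, -230.0, 404.7]
ee_rot: [0.0, 0.826, 0.563, -0.0]
contact_force: [-0.2, -0.6, 0.1]
gripper_width: 1.001
grasp_force: 0.0
```

```bash
python3 - <<'E'
from h import *
o,p,M=pose();print(o['time_s'],p,head(M),o['joint_positions'],o['qvel'])
im=viewer.capture('wrist');cv2.imwrite('pics/w1.png',im[:,:,::-1])
for t in ['jar','collar_top','slot']:
  print(t,[(np.round(d['at'],1).tolist(),round(d['conf'],2)) for d in spotter.spot_point('wrist',t)])
E
```

```text
2.4 [ 470.97474002 -230.02064696  404.73647001] 1.1966305581677936 [-5.24755960e-01  4.97297336e-02  1.40323217e+00 -1.06463544e-04
  1.68842296e+00 -1.50602709e-01] [ 0.45659312  0.25698791 -0.26356562 -0.00131106  0.00489645 -0.0782648 ]
jar [([543.7, -215.5, -1.5], 0.92)]
collar_top [([538.3, -219.4, 129.7], 0.9)]
slot [([589.8, -205.2, 130.7], 0.92), ([543.4, -214.1, 1.3], 0.16)]
```

View pics/w1.png

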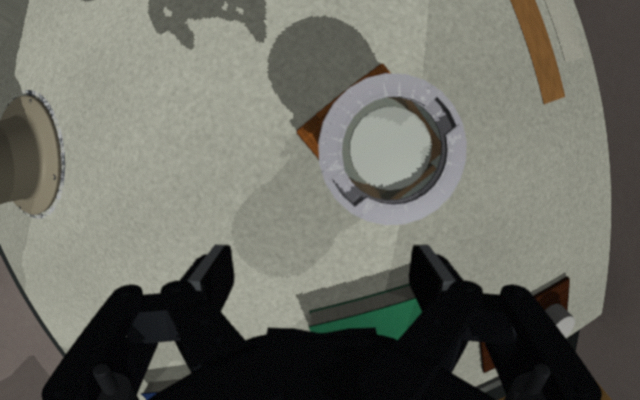

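The wrist view shows the collar centred near (393,148) with its dark slots at (447,115) and (350,192). I'll rectify this onto the z=130 plane and fit it.

```bash
cat >> h.py <<'E'
def rectify(im,c,z,half=90,s=3):
    """top-down view on plane z; pixel (u,v) = world x=c0-half+u/s, y=c1-half+v/s"""
    g=np.arange(0,2*half*s)/s-half; X,Y=np.meshgrid(c[0]+g,c[1]+g)
    uv=pix(np.c_[X.ravel(),Y.ravel(),np.full(X.size,z)]).astype(np.float32).reshape(*X.shape,2)
    return cv2.remap(im,uv[...,0],uv[...,1],cv2.INTER_LINEAR)
E
python3 - <<'E'
from h import *
viewer.capture('wrist')
o,p,M=pose();print(o['time_s'],p,head(M),abs(o['qvel']).max())
im=viewer.capture('wrist')[:,:,::-1].copy()
c0=np.array([541,-215]);r=rectify(im,c0,130);g=cv2.GaussianBlur(cv2.cvtColor(r,cv2.COLOR_BGR2GRAY),(5,5),0)
gx=cv2.Sobel(g,cv2.CV_32F,1,0);gy=cv2.Sobel(g,cv2.CV_32F,0,1)
th=np.linspace(0,2*np.pi,720,endpoint=False)
def score(cx,cy,R):
    u=cx+3*R*np.cos(th);v=cy+3*R*np.sin(th);ui,vi=u.round().astype(int),v.round().astype(int)
    return -np.clip(gx[vi,ui]*np.cos(th)+gy[vi,ui]*np.sin(th),-60,60).mean()
for sgn,Rs in ((1,np.arange(61,65.1,.5)),(1,[63])):
    b=max((score(x,y,R),x,y,R) for x in range(240,301,1) for y in range(240,301,1) for R in Rs)
    print('outer',b[0],c0-90+np.array(b[1:3])/3,b[3])
cx,cy=b[1],b[2]
a=[]
for R in np.arange(47,56,.5): a.append(g[(cy+3*R*np.sin(th)).round().astype(int),(cx+3*R*np.cos(th)).round().astype(int)])
a=np.mean(a,0);print(np.round(a[::12]).astype(int).tolist())
w=np.maximum(np.median(a)-25-a,0);print('slot angle',np.angle((w*np.exp(2j*th)).sum())/2)
cv2.circle(r,(cx,cy),189,(0,0,255),1)
cv2.imwrite('pics/r1.png',r)
for t in ['collar_top','slot']:
  print(t,[(np.round(d['at'],1).tolist(),round(d['conf'],2)) for d in spotter.spot_point('wrist',t)])
o,p,M=pose(); show(plan(p,head(M),[575,125,380],2.0,16))
E
```

```text
2.65 [ 470.00661861 -231.08935019  404.6578995 ] 1.1936168903102724 0.013881769284188538
outer 21.662012085085916 [ 541.66666667 -215.66666667] 63.0
outer 21.662012085085916 [ 541.66666667 -215.66666667] 63
[107, 55, 55, 91, 103, 107, 145, 158, 145, 153, 146, 150, 146, 147, 146, 146, 147, 146, 154, 147, 150, 147, 147, 147, 146, 150, 146, 154, 149, 161, 146, 145, 140, 122, 81, 76, 122, 162, 156, 159, 156, 156, 158, 157, 159, 157, 161, 156, 162, 154, 153, 152, 151, 150, 148, 151, 147, 152, 148, 155]
slot angle 0.3098545693043282
collar_top [([541.6, -220.4, 129.1], 0.75)]
slot [([587.0, -206.9, 128.8], 0.69)]
[[[np.float64(0.93), np.float64(-0.08), np.float64(0.06)], np.float64(-0.63)], [[np.float64(0.93), np.float64(-0.04), np.float64(0.06)], np.float64(-0.63)], [[np.float64(0.93), np.float64(0.01), np.float64(0.06)], np.float64(-0.63)], [[np.float64(0.93), np.float64(0.06), np.float64(0.06)], np.float64(-0.63)], [[np.float64(0.92), np.float64(0.1), np.float64(0.06)], np.float64(-0.63)], [[np.float64(0.92), np.float64(0.15), np.float64(0.06)], np.float64(-0.63)], [[np.float64(0.91), np.float64(0.2), np.float64(0.06)], np.float64(-0.63)], [[np.float64(0.9), np.float64(0.24), np.float64(0.06)], np.float64(-0.63)]]
[[[np.float64(0.88), np.float64(0.29), np.float64(0.06)], np.float64(-0.63)], [[np.float64(0.87), np.float64(0.33), np.float64(0.06)], np.float64(-0.63)], [[np.float64(0.85), np.float64(0.37), np.float64(0.06)], np.float64(-0.63)], [[np.float64(0.83), np.float64(0.42), np.float64(0.06)], np.float64(-0.63)], [[np.float64(0.81), np.float64(0.46), np.float64(0.06)], np.float64(-0.63)], [[np.float64(0.78), np.float64(0.5), np.float64(0.06)], np.float64(-0.63)], [[np.float64(0.76), np.float64(0.54), np.float64(0.06)], np.float64(-0.63)], [[np.float64(0.73), np.float64(0.57), np.float64(0.06)], np.float64(-0.63)]]
```

View pics/r1.png

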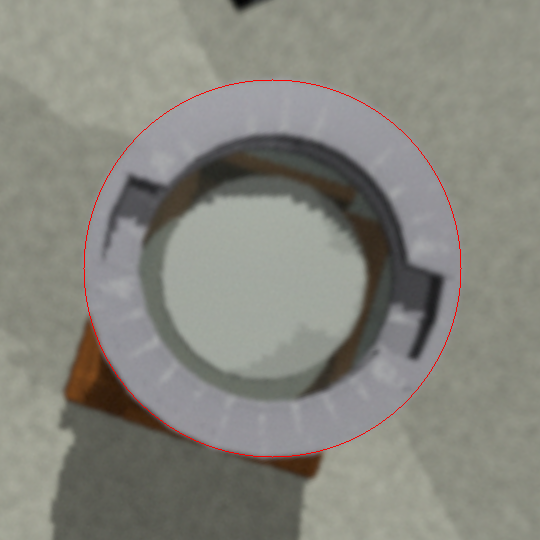

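Collar fit: centre (541.7,-215.7), radius 63 as it should be. The slot mid-angle is about 0.31 rad from the corners, (443,275)/(413,360) and (128,175)/(105,258). Now to the lid.

```bash
sed -i 's/\[\[round((c\*d\[0\]+s\*d\[1\])\/25,2)/[[round((c*d[0]+s*d[1])\/25,2)/; s/^def show.*/def show(rows):\n    import json; rows=json.loads(json.dumps(rows,default=float))/' h.py
python3 - <<'E'
from h import *
o,p,M=pose(); show(plan(p,head(M),[650,120,350],2.0,16))
E
```

```text
[[[0.98, 0.09, 0.14], -0.63], [[0.98, 0.14, 0.14], -0.63], [[0.97, 0.19, 0.14], -0.63], [[0.96, 0.24, 0.14], -0.63], [[0.94, 0.29, 0.14], -0.63], [[0.93, 0.34, 0.14], -0.63], [[0.91, 0.38, 0.14], -0.63], [[0.89, 0.43, 0.14], -0.63]]
[[[0.87, 0.47, 0.14], -0.63], [[0.84, 0.52, 0.14], -0.63], [[0.81, 0.56, 0.14], -0.63], [[0.79, 0.6, 0.14], -0.63], [[0.75, 0.64, 0.14], -0.63], [[0.72, 0.67, 0.14], -0.63], [[0.69, 0.71, 0.14], -0.63], [[0.65, 0.74, 0.14], -0.63]]
```

Emit:
{"method": "send_rows", "body": {
  "moves": [
    [[0.98,0.09,0.14],-0.63,1],
    [[0.98,0.14,0.14],-0.63,1],
    [[0.97,0.19,0.14],-0.63,1],
    [[0.96,0.24,0.14],-0.63,1],
    [[0.94,0.29,0.14],-0.63,1],
    [[0.93,0.34,0.14],-0.63,1],
    [[0.91,0.38,0.14],-0.63,1],
    [[0.89,0.43,0.14],-0.63,1]
  ]
}}

```text
time_s: 3.6
position: [560.0, -54.6, 376.7]
ee_rot: [0.0, 0.697, 0.717, 0.0]
contact_force: [-0.3, -0.0, 0.4]
gripper_width: 1.005
grasp_force: 0.0
```

Emit:
{"method": "send_rows", "body": {
  "moves": [
    [[0.87,0.47,0.14],-0.63,1],
    [[0.84,0.52,0.14],-0.63,1],
    [[0.81,0.56,0.14],-0.63,1],
    [[0.79,0.6,0.14],-0.63,1],
    [[0.75,0.64,0.14],-0.63,1],
    [[0.72,0.67,0.14],-0.63,1],
    [[0.69,0.71,0.14],-0.63,1],
    [[0.65,0.74,0.14],-0.63,1]
  ]
}}

```text
time_s: 4.4
position: [650.3, 121.0, 348.6]
ee_rot: [0.0, 0.54, 0.842, -0.0]
contact_force: [0.1, 0.1, -0.6]
gripper_width: 0.999
grasp_force: 0.0
```

```bash
python3 - <<'E'
from h import *
viewer.capture('wrist');viewer.capture('wrist')
o,p,M=pose();print(o['time_s'],p,head(M),abs(o['qvel']).max(),o['joint_positions'][5])
im=viewer.capture('wrist')[:,:,::-1].copy()
for t in ['lid','lid_grip','lug']:
  print(t,[(np.round(d['at'],1).tolist(),round(d['conf'],2)) for d in spotter.spot_point('wrist',t)])
c0=np.array([629,167])
r=rectify(im,c0,60,75); r2=rectify(im,c0,22,75)
# bar top: pale wood in plane z=60
hsv=cv2.cvtColor(r,cv2.COLOR_BGR2HSV);m=((hsv[...,1]>60)&(hsv[...,2]>70)).astype(np.uint8)
n,l,st,ce=cv2.connectedComponentsWithStats(m);k=1+st[1:,4].argmax()
box=cv2.minAreaRect(np.argwhere(l==k)[:,::-1].astype(np.float32));print('bar',c0-75+np.array(box[0])/3,np.array(box[1])/3,box[2])
# disc+lugs: dark at z~20
cv2.polylines(r,[cv2.boxPoints(box).astype(int)],True,(0,0,255),1)
cv2.imwrite('pics/l1.png',cv2.resize(np.hstack([r,r2]),None,fx=.88,fy=.88))
E
```

```text
4.5 [650.30592487 122.59086988 347.46143557] 2.0034510978308973 0.03990847877888159 -0.3021596231648596
lid [([781.2, 248.8, -4.2], 0.67), ([691.4, 16.3, 4.4], 0.58)]
lid_grip [([688.2, 17.3, 49.4], 0.78), ([650.9, 126.9, 13.0], 0.73), ([785.6, 247.3, 46.8], 0.72), ([631.2, 171.6, 43.4], 0.58)]
lug [([651.9, 127.8, 13.4], 0.96), ([736.5, 264.5, 20.5], 0.56), ([735.9, 12.7, 19.6], 0.55)]
bar [632.1297404  164.04350281] [22.19877116 64.11334229] 24.54584503173828
```

View pics/l1.png

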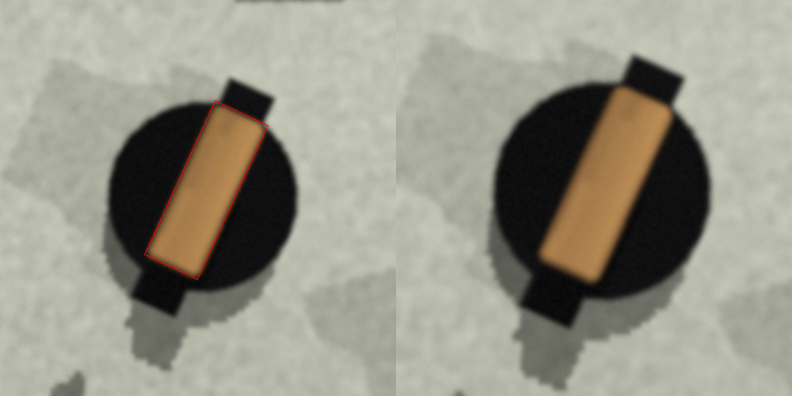

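Bar: 22.2 × 64.1 mm, centred at (632.1,164.0) with its long axis at 114.5° (2.00 rad). That agrees with the disc centre in the right panel, about (206,190). The heading already matches, so I descend.

Emit:
{"method": "send_rows", "body": {
  "moves": [
    [[0.9,0.01,0.3],0,1],
    [[0.9,0.01,0.8],0,1],
    [[0,0.01,1],0,1],
    [[0,0,1],0,1],
    [[0,0,1],0,1],
    [[0,0,0.9],0,1],
    [[0,0,0],0,1],
    [[0,0,0],0,1]
  ]
}}

```text
time_s: 5.5
position: [631.9, 161.4, 224.5]
ee_rot: [0.0, 0.54, 0.841, 0.0]
contact_force: [-0.2, -0.2, 0.8]
gripper_width: 0.996
grasp_force: 0.0
```

```bash
python3 - <<'E'
from h import *
o,p,M=pose();print(o['time_s'],p,head(M),abs(o['qvel']).max(),o['contact_force'])
im=viewer.capture('wrist')[:,:,::-1].copy()
r=rectify(im,[632,164],60,75);hsv=cv2.cvtColor(r,cv2.COLOR_BGR2HSV);m=((hsv[...,1]>60)&(hsv[...,2]>70)).astype(np.uint8)
n,l,st,ce=cv2.connectedComponentsWithStats(m);k=1+st[1:,4].argmax()
box=cv2.minAreaRect(np.argwhere(l==k)[:,::-1].astype(np.float32));print('bar',[632-75,164-75]+np.array(box[0])/3,np.array(box[1])/3,box[2])
q=[pose()[1]];
for i in range(3): viewer.capture('wrist'); q.append(pose()[1])
print(np.round(q,1))
E
```

```text
5.5 [631.90350764 161.40954633 224.54334987] 1.9995537166607644 0.032301151867730034 [-0.22254616 -0.22567962  0.79852821]
bar [632.10571798 167.97723389] [22.0702947  63.51458232] 24.717443466186523
[[632.2 161.7 225.6]
 [632.3 161.8 226. ]
 [632.3 161.9 226. ]
 [632.2 162.  225.8]]
```

```bash
cat >> h.py <<'E'
def rect_fixed(name,im,c,z,half=75,s=3):
    m=viewer.camera_model(name);q=m['rotation'];Rm=R.from_quat([*q[1:],q[0]]).as_matrix()
    g=np.arange(0,2*half*s)/s-half; X,Y=np.meshgrid(c[0]+g,c[1]+g)
    v=(np.c_[X.ravel(),Y.ravel(),np.full(X.size,z)]-m['position'])@Rm
    uv=(v[:,:2]/v[:,2:]*m['fx']+[m['cx'],m['cy']]).astype(np.float32).reshape(*X.shape,2)
    return cv2.remap(im,uv[...,0],uv[...,1],cv2.INTER_LINEAR)
def bar(r,c,half=75,s=3):
    hsv=cv2.cvtColor(r,cv2.COLOR_BGR2HSV);m=((hsv[...,1]>60)&(hsv[...,2]>70)).astype(np.uint8)
    n,l,st,ce=cv2.connectedComponentsWithStats(m);k=1+st[1:,4].argmax()
    b=cv2.minAreaRect(np.argwhere(l==k)[:,::-1].astype(np.float32))
    print('bar',np.array(c)-half+np.array(b[0])/s,np.array(b[1])/s,b[2])
E
python3 - <<'E'
from h import *
c=[632,164]
im=viewer.capture('wrist')[:,:,::-1].copy();bar(rectify(im,c,60,75),c)
r=rectify(im,c,60,75)
t=rect_fixed('top',cv2.imread('pics/top.png'),c,60);bar(t,c)
s=rect_fixed('side',cv2.imread('pics/side.png'),c,60);bar(s,c)
t2=rect_fixed('top',cv2.imread('pics/top.png'),[541.7,-215.7],130,90,2.5)
s2=rect_fixed('side',cv2.imread('pics/side.png'),[541.7,-215.7],130,90,2.5)
for x in (t2,s2): cv2.circle(x,(225,225),157,(0,0,255),1)
cv2.imwrite('pics/cmp.png',cv2.resize(np.vstack([np.hstack([r,t]),np.hstack([t2,s2])]),None,fx=.66,fy=.66))
E
```

```text
bar [631.03086853 168.39767456] [21.53165181 62.8022054 ] 24.710798263549805
bar [630.18477885 166.56710815] [22.92631276 64.1468455 ] 24.92847442626953
bar [631.3666687  151.23332723] [41.53124237 92.97095744] 18.434947967529297
```

View pics/cmp.png

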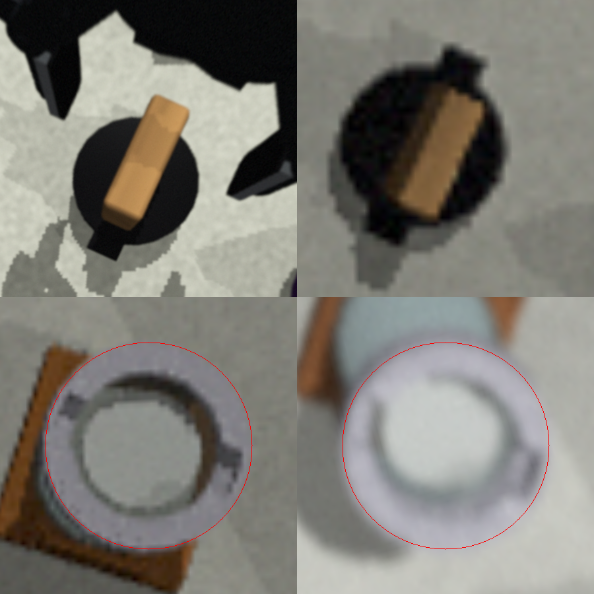

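The wrist, top and side rectified views agree on the collar circle. The wrist close view overstates the bar's y because the bar's end face shows at about (125,215). I take the bar at about (631,166.5), shift 4 mm along tool x, go down and grip.

Emit:
{"method": "send_rows", "body": {
  "moves": [
    [[0.17,0,0.3],0,1],
    [[0,0,0.57],0,1],
    [[0,0,0],0,1],
    [[0,0,0],0,0],
    [[0,0,0],0,0],
    [[0,0,0],0,0],
    [[0,0,0],0,0],
    [[0,0,0],0,0]
  ],
  "grip_force": 70
}}

```text
time_s: 6.55
position: [630.2, 166.1, 202.8]
ee_rot: [0.001, 0.54, 0.842, 0.0]
contact_force: [0.1, -0.4, -1.2]
gripper_width: 0.248
grasp_force: 68.5
```

Emit:
{"method": "send_rows", "body": {
  "moves": [
    [[0,0,0],0,0],
    [[0,0,0],0,0],
    [[0,0,0],0,0],
    [[0,0,0],0,0],
    [[0,0,0],0,0],
    [[0,0,-0.4],0,0],
    [[0,0,-0.8],0,0],
    [[0,0,0],0,0]
  ]
}}

```text
time_s: 7.35
position: [630.5, 166.2, 234.5]
ee_rot: [0.001, 0.54, 0.842, 0.001]
contact_force: [0.3, 0.7, -0.9]
gripper_width: 0.245
grasp_force: 68.7
```

```bash
python3 - <<'E'
from h import *
o,p,M=pose();h=head(M);print(p,h)
show(plan(p,h,[541.7,-215.7,385],0.31+np.pi,20))
E
```

```text
[630.45635554 166.19842075 234.51570818] 2.00089801556374
[[[-0.62, -0.48, -0.3], -0.91], [[-0.58, -0.52, -0.3], -0.91], [[-0.54, -0.56, -0.3], -0.91], [[-0.5, -0.6, -0.3], -0.91], [[-0.46, -0.64, -0.3], -0.91], [[-0.41, -0.67, -0.3], -0.91], [[-0.36, -0.7, -0.3], -0.91], [[-0.31, -0.72, -0.3], -0.91]]
[[[-0.26, -0.74, -0.3], -0.91], [[-0.2, -0.76, -0.3], -0.91], [[-0.15, -0.77, -0.3], -0.91], [[-0.09, -0.78, -0.3], -0.91], [[-0.03, -0.78, -0.3], -0.91], [[0.02, -0.78, -0.3], -0.91], [[0.08, -0.78, -0.3], -0.91], [[0.14, -0.77, -0.3], -0.91]]
[[[0.19, -0.76, -0.3], -0.91], [[0.25, -0.74, -0.3], -0.91], [[0.3, -0.72, -0.3], -0.91], [[0.35, -0.7, -0.3], -0.91]]
```

Emit:
{"method": "send_rows", "body": {
  "moves": [
    [[-0.62,-0.48,-0.4],-0.91,0],
    [[-0.58,-0.52,-0.4],-0.91,0],
    [[-0.54,-0.56,-0.4],-0.91,0],
    [[-0.5,-0.6,-0.4],-0.91,0],
    [[-0.46,-0.64,-0.4],-0.91,0],
    [[-0.41,-0.67,-0.4],-0.91,0],
    [[-0.36,-0.7,-0.4],-0.91,0],
    [[-0.31,-0.72,-0.4],-0.91,0]
  ]
}}

```text
time_s: 8.15
position: [594.2, 12.7, 311.0]
ee_rot: [-0.001, 0.274, 0.962, -0.0]
contact_force: [-0.6, -1.1, -1.6]
gripper_width: 0.244
grasp_force: 68.9
```

Emit:
{"method": "send_rows", "body": {
  "moves": [
    [[-0.26,-0.74,-0.4],-0.91,0],
    [[-0.2,-0.76,-0.4],-0.91,0],
    [[-0.15,-0.77,-0.4],-0.91,0],
    [[-0.09,-0.78,-0.4],-0.91,0],
    [[-0.03,-0.78,-0.4],-0.91,0],
    [[0.02,-0.78,-0.4],-0.91,0],
    [[0.08,-0.78,-0.4],-0.91,0],
    [[0.14,-0.77,-0.2],-0.91,0]
  ]
}}

```text
time_s: 8.95
position: [559.5, -140.1, 386.8]
ee_rot: [-0.0, -0.014, 1.0, 0.0]
contact_force: [-0.1, 0.1, -2.2]
gripper_width: 0.248
grasp_force: 68.9
```

Emit:
{"method": "send_rows", "body": {
  "moves": [
    [[0.19,-0.76,0],-0.91,0],
    [[0.25,-0.74,0],-0.91,0],
    [[0.3,-0.72,0],-0.91,0],
    [[0.35,-0.7,0],-0.91,0],
    [[0,0,0],0,0],
    [[0,0,0],0,0],
    [[0,0,0],0,0],
    [[0,0,0],0,0]
  ]
}}

```text
time_s: 9.75
position: [542.6, -214.8, 386.7]
ee_rot: [-0.0, -0.157, 0.988, 0.0]
contact_force: [0.7, -0.3, -2.4]
gripper_width: 0.247
grasp_force: 68.9
```

```bash
python3 - <<'E'
from h import *
o,p,M=pose();print(o['time_s'],p,head(M),o['joint_positions'],o['contact_force'],o['gripper_width'])
im=viewer.capture('wrist')[:,:,::-1].copy();cv2.imwrite('pics/w2.png',im)
t=viewer.capture('side')[:,:,::-1].copy();cv2.imwrite('pics/side2.png',t)
t=viewer.capture('top')[:,:,::-1].copy();cv2.imwrite('pics/top2.png',t)
for c in ('wrist','side','top'):
  for n in ('collar_top','slot','lid','lug'): print(c,n,[(np.round(d['at'],1).tolist(),round(d['conf'],2)) for d in spotter.spot_point(c,n)][:3])
print(np.round([pose()[1]],1))
cv2.imwrite('pics/c2.png',np.vstack([im,cv2.resize(t[100:270,270:540],(640,403))])[::1, ::1][:800])
big=np.hstack([cv2.resize(im,(480,300)),cv2.resize(t[150:280,320:450],(300,300))]);cv2.imwrite('pics/c2.png',big)
E
```

```text
9.75 [ 542.63495332 -214.77583716  386.74799619] -2.8259168166735242 [-4.40168680e-01  2.23377724e-01  1.24871446e+00  8.54498978e-05
  1.66978740e+00 -2.32663239e+00] [ 0.69125075 -0.26583726 -2.37226504] 0.24721281991927904
wrist collar_top []
wrist slot []
wrist lid [([544.8, -218.2, 185.5], 0.78), ([690.3, 15.2, 0.8], 0.7)]
wrist lug []
side collar_top [([542.0, -216.5, 130.1], 0.8)]
side slot [([591.0, -199.5, 129.1], 0.76), ([540.6, -217.8, 184.1], 0.65)]
side lid [([688.5, 17.5, -1.5], 0.83), ([544.1, -217.6, 184.6], 0.81), ([785.4, 249.0, 1.4], 0.8)]
side lug [([585.2, -201.8, 201.5], 0.61), ([738.2, 13.1, 16.6], 0.6), ([738.1, 257.1, 16.0], 0.49)]
top collar_top [([542.8, -212.6, 127.9], 0.76), ([428.7, 425.2, -0.3], 0.59)]
top slot []
top lid [([783.4, 249.5, 2.6], 0.87), ([543.0, -213.4, 182.8], 0.64), ([695.0, 18.3, -0.2], 0.6)]
top lug [([733.1, 12.0, 18.4], 0.79), ([735.9, 261.1, 21.7], 0.56)]
[[ 542.4 -215.6  387. ]]
```

View pics/c2.png

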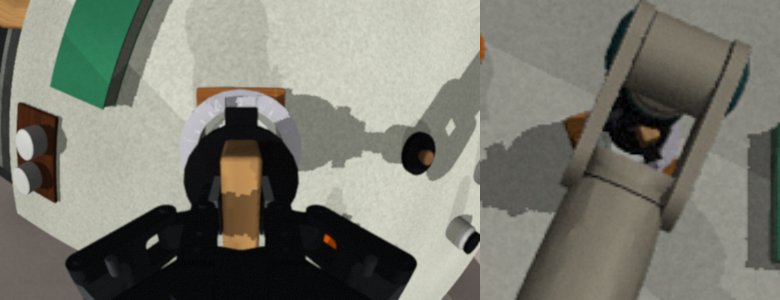

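The wrist crop (left) shows the lid gripped squarely at (240,170). Its far lug is at (240,117), lined up with the collar slot behind it at (242,100). I now measure the lid-to-collar offset numerically from this picture.

```bash
cat > off.py <<'E'
from h import *
from scipy.optimize import least_squares
viewer.capture('wrist')
o,p,M=pose(); im=viewer.capture('wrist')[:,:,::-1].copy()
p=np.mean([p,pose()[1]],0); h=head(M); print('tcp',p,h)
lz=p[2]-202.8
def edges(c,z,R,angs,sign,lo=-8,hi=8):
    r=rectify(im,c,z,90,3); g=cv2.GaussianBlur(cv2.cvtColor(r,cv2.COLOR_BGR2GRAY),(5,5),0).astype(float); P=[]
    for a in angs:
        t=np.arange(R+lo,R+hi,.25); u=270+3*t*np.cos(a); v=270+3*t*np.sin(a)
        s=cv2.remap(g,u.astype(np.float32)[None],v.astype(np.float32)[None],cv2.INTER_LINEAR)[0]
        d=sign*np.gradient(s); k=d[2:-2].argmax()+2
        if d[k]>3: P.append([c[0]+t[k]*np.cos(a),c[1]+t[k]*np.sin(a)])
    return np.array(P)
def fit(P,R):
    f=least_squares(lambda c:np.linalg.norm(P-c,axis=1)-R,P.mean(0)-R*np.array([np.cos(h),np.sin(h)]),loss='soft_l1',f_scale=.5)
    return f.x,np.abs(f.fun).mean(),len(P)
A=np.r_[np.arange(-1.1,-.35,.03),np.arange(.35,1.1,.03)]+h
x=np.array([np.cos(h),np.sin(h)]); y=np.array([np.sin(h),-np.cos(h)])
L=fit(edges(p[:2],lz+22,41.5,A,1),41.5); print('lid',L,'rel tool',(L[0]-p[:2])@x,(L[0]-p[:2])@y)
T=edges(p[:2],lz+20,53,h+np.arange(-.15,.16,.03),1); print('lug tip',((T-p[:2])@x).round(1))
C=fit(edges([541.7,-215.7],130,63,h+np.arange(-1.2,1.2,.03),-1),63); print('collar',C)
E
python3 off.py
```

```text
tcp [ 542.40103525 -215.57326458  386.96181129] -2.826450360280974
lid (array([ 541.71359622, -216.14268091]), np.float64(0.7252914265294805), 52) rel tool 0.8300758234360955 -0.3283009456516898
lug tip [53.4 53.6 53.5 53.4 53.5 53.5 53.5 53.4 53.5 53.6 53.6]
collar (array([ 541.95314541, -215.77149701]), np.float64(0.22241737262241595), 57)
```

The lid axis, TCP and collar axis agree to within 1 mm, so I go straight down.

Emit:
{"method": "send_rows", "body": {
  "moves": [
    [[0,0,0.7],0,0],
    [[0,0,0.7],0,0],
    [[0,0,0.5],0,0],
    [[0,0,0.3],0,0],
    [[0,0,0.2],0,0],
    [[0,0,0.2],0,0],
    [[0,0,0.2],0,0],
    [[0,0,0],0,0]
  ]
}}

```text
time_s: 11.4
position: [542.4, -215.5, 316.4]
ee_rot: [-0.0, -0.157, 0.988, 0.0]
contact_force: [0.2, -0.3, -1.1]
gripper_width: 0.249
grasp_force: 68.9
```

Emit:
{"method": "send_rows", "body": {
  "moves": [
    [[0,0,0.1],0,0],
    [[0,0,0.1],0,0],
    [[0,0,0.08],0,0],
    [[0,0,0.06],0,0],
    [[0,0,0.05],0,0],
    [[0,0,0],0,0],
    [[0,0,0],0,0],
    [[0,0,0],0,0]
  ]
}}

```text
time_s: 12.2
position: [542.5, -215.6, 307.9]
ee_rot: [0.001, -0.157, 0.988, -0.0]
contact_force: [0.3, 0.3, 4.4]
gripper_width: 0.246
grasp_force: 69.8
```

Emit:
{"method": "send_rows", "body": {
  "moves": [
    [[0,0,0.03],0,0],
    [[0,0,0.03],0,0],
    [[0,0,0],0,0],
    [[0,0,0],0,0],
    [[0,0,0],0.1,0],
    [[0,0,0],0.2,0],
    [[0,0,0],0.2,0],
    [[0,0,0],0,0]
  ]
}}

```text
time_s: 13.0
position: [542.6, -215.6, 306.6]
ee_rot: [0.001, -0.137, 0.991, -0.001]
contact_force: [-1.6, 0.1, 5.6]
gripper_width: 0.244
grasp_force: 70.0
```

```bash
python3 - <<'E'
from h import *
for i in range(4):
  o,p,M=pose();print(o['time_s'],p.round(1),head(M).round(4),np.round(o['contact_force'],1),np.round(o['moment'],2),np.round(o['effort'][5],2));viewer.capture('wrist')
E
```

```text
13.0 [ 542.6 -215.6  306.6] -2.8668 [-1.6  0.1  5.6] [0.1  0.07 0.03] 0.16
13.05 [ 542.6 -215.7  306.6] -2.8665 [-1.   1.2  5.4] [0.04 0.08 0.02] 0.04
13.1 [ 542.6 -215.6  306.6] -2.8664 [0.1 0.2 5.5] [0.04 0.14 0.01] 0.0
13.15 [ 542.6 -215.6  306.6] -2.8664 [-0.8 -0.2  6.7] [ 0.11  0.14 -0.01] -0.0
```

Emit:
{"method": "send_rows", "body": {
  "moves": [
    [[0,0,0],0.4,0],
    [[0,0,0],0.4,0],
    [[0,0,0],0.4,0],
    [[0,0,0],0.4,0],
    [[0,0,0],0.4,0],
    [[0,0,0],0,0],
    [[0,0,0],0,0],
    [[0,0,0],0,0]
  ]
}}

```text
time_s: 14.0
position: [542.6, -215.7, 306.6]
ee_rot: [0.001, -0.058, 0.998, -0.001]
contact_force: [-0.1, 0.0, 5.2]
gripper_width: 0.247
grasp_force: 70.0
```

```bash
python3 - <<'E'
from h import *
for i in range(2):
  o,p,M=pose();print(o['time_s'],p.round(1),head(M).round(4),np.round(o['contact_force'],1),np.round(o['moment'],2),np.round(o['effort'][5],2));viewer.capture('wrist')
E
```

```text
14.0 [ 542.6 -215.7  306.6] -3.0265 [-0.1  0.   5.2] [-0.    0.07 -0.02] -0.07
14.05 [ 542.6 -215.7  306.6] -3.0266 [-0.2 -0.1  5.6] [ 0.11  0.07 -0.06] -0.07
```

Emit:
{"method": "send_rows", "body": {
  "moves": [
    [[0,0,0],0.6,0],
    [[0,0,0],0.9,0],
    [[0,0,0],0.9,0],
    [[0,0,0],0.9,0],
    [[0,0,0],0.9,0],
    [[0,0,0],0.9,0],
    [[0,0,0],0.9,0],
    [[0,0,0],0.9,0]
  ]
}}

```text
time_s: 14.9
position: [542.6, -215.7, 306.6]
ee_rot: [0.001, 0.218, 0.976, -0.0]
contact_force: [-0.3, -0.8, 6.1]
gripper_width: 0.247
grasp_force: 70.0
```

Emit:
{"method": "send_rows", "body": {
  "moves": [
    [[0,0,0],0.9,0],
    [[0,0,0],0.9,0],
    [[0,0,0],0.9,0],
    [[0,0,0],0.9,0],
    [[0,0,0],0.8,0],
    [[0,0,0],0.6,0],
    [[0,0,0],0,0],
    [[0,0,0],0,0]
  ]
}}

```text
time_s: 15.7
position: [542.6, -215.7, 306.6]
ee_rot: [0.001, 0.406, 0.914, -0.0]
contact_force: [-0.1, -0.2, 7.0]
gripper_width: 0.248
grasp_force: 70.0
```

```bash
python3 - <<'E'
from h import *
for i in range(2):
  o,p,M=pose();print(o['time_s'],p.round(1),head(M).round(4),np.round(o['contact_force'],1),np.round(o['moment'],2),np.round(o['effort'][5],2));viewer.capture('wrist')
E
```

```text
15.7 [ 542.6 -215.7  306.6] 2.3046 [-0.1 -0.2  7. ] [-0.02  0.04 -0.1 ] -0.05
15.75 [ 542.6 -215.7  306.6] 2.3046 [0.9 0.  4.9] [ 0.07  0.04 -0.1 ] -0.08
```

Emit:
{"method": "send_rows", "body": {
  "moves": [
    [[0,0,0],0.6,0],
    [[0,0,0],0.6,0],
    [[0,0,0],0.6,0],
    [[0,0,0],0.5,0],
    [[0,0,0],0.4,0],
    [[0,0,0],0.3,0],
    [[0,0,0],0.3,0],
    [[0,0,0],0,0]
  ]
}}

```text
time_s: 16.6
position: [542.2, -215.8, 306.5]
ee_rot: [0.0, 0.522, 0.853, -0.001]
contact_force: [-4.4, -1.8, 7.4]
gripper_width: 0.244
grasp_force: 70.8
```

```bash
python3 - <<'E'
from h import *
for i in range(3):
  o,p,M=pose();print(o['time_s'],p.round(1),head(M).round(4),np.round(o['contact_force'],1),np.round(o['moment'],2),np.round(o['effort'][5],2));viewer.capture('wrist')
E
```

```text
16.6 [ 542.2 -215.8  306.5] 2.0422 [-4.4 -1.8  7.4] [-0.18  0.83  1.29] 1.58
16.65 [ 542.2 -215.8  306.5] 2.0427 [-4.4 -1.3  7. ] [-0.16  0.79  1.31] 1.37
16.7 [ 542.2 -215.8  306.6] 2.0428 [-4.8 -1.7  6.7] [-0.17  0.82  1.32] 1.31
```

The stop is reached: moment 1.3 N m after about 1.41 rad. I let the plate lift the lid against the flange, open part way and retreat.

Emit:
{"method": "send_rows", "body": {
  "moves": [
    [[0,0,-0.03],0,0],
    [[0,0,-0.03],0,0],
    [[0,0,0],0,0],
    [[0,0,0],0,0.3],
    [[0,0,0],0,0.4],
    [[0,0,0],0,0.5],
    [[0,0,0],0,0.5],
    [[0,0,0],0,0.5]
  ]
}}

```text
time_s: 17.55
position: [542.4, -215.5, 307.1]
ee_rot: [-0.0, 0.523, 0.852, 0.0]
contact_force: [-0.1, 0.5, 0.0]
gripper_width: 0.502
grasp_force: 0.0
```

Emit:
{"method": "send_rows", "body": {
  "moves": [
    [[0,0,-0.1],0,0.5],
    [[0,0,-0.3],0,0.5],
    [[0,0,-0.6],0,0.5],
    [[0,0,-0.8],0,0.5],
    [[-0.4,0,-0.8],0,0.5],
    [[-0.8,0,-0.6],0,0.5],
    [[-0.8,0,-0.3],0,0.5],
    [[0,0,0],0,0.5]
  ]
}}

```text
time_s: 18.35
position: [565.3, -261.7, 397.5]
ee_rot: [0.002, 0.524, 0.852, -0.0]
contact_force: [-0.6, -0.4, 0.7]
gripper_width: 0.5
grasp_force: 0.0
```

```bash
python3 - <<'E'
from h import *
viewer.capture('wrist');viewer.capture('wrist')
o,p,M=pose();print(o['time_s'],p.round(1),head(M).round(4),np.round(o['contact_force'],1))
im=viewer.capture('wrist')[:,:,::-1].copy();c=[542,-215.7]
print([(np.round(d['at'],1).tolist(),round(d['conf'],2)) for d in spotter.spot_point('wrist','lid')])
r=rectify(im,c,165,75);bar(r,c)
cv2.imwrite('pics/fin.png',np.hstack([im[:, 100:540],cv2.resize(r,(355,400))]))
E
```

```text
18.45 [ 565.  -260.1  395.4] 2.0403 [-0.7  0.6 -1.2]
[([542.4, -216.3, 109.8], 0.72), ([692.0, 14.0, 3.4], 0.6)]
bar [ 541.89414469 -214.81486308] [21.74811554 63.112854  ] 27.89727020263672
```

View pics/fin.png

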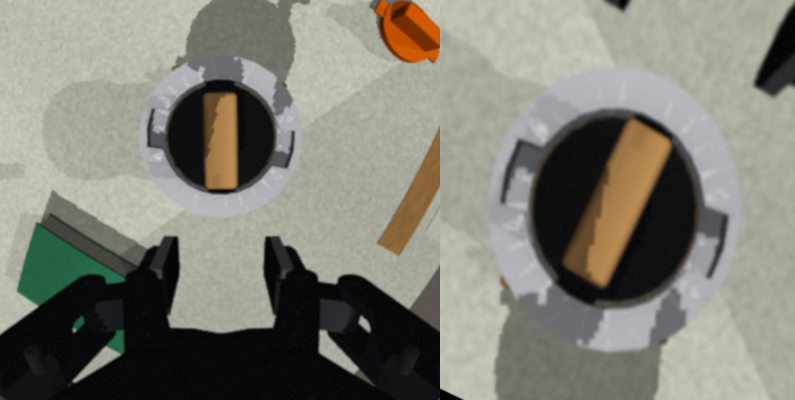

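The lid sits in the collar with both slots empty, at (157,128) and (283,148), and the lugs under the flange. The bar lies at 2.06 rad, about 1.40 rad from the slots. The gripper is clear, so I hand in.

```bash
python3 -c "
from rig import workorder
print(workorder.sign_off())"
```

```text
the job is handed in; nothing more can be done
None
```

The black lugged lid is locked on the jar: it turned about 1.40 rad clockwise to the stop and was let go. The job was handed in at about 18.5 s, with the plain lid, the closed jars and the book not touched.

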